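Hold the glue-press jog button

TASK

On the grey push-button box, push the green button fully down and keep it down for at least three seconds without a break, so that the blue press clamps the painted badge on the box lid, then let it come up again and move the gripper clear. Do not press the red or the yellow button.

Things in the scene. Friction and masses are not known exactly. Their poses are not given: they have to be found in the camera images.
- jog_top (a point): Centre of the top face of the green cap: round, 32 mm across, facing up, 74 mm above the work surface when up and 12 mm above its black collar (48 mm across). One of three in a row, 75 mm apart in any order, on a fixed grey box 120 x 250 mm, 50 mm high; this point's y runs along the row. The point sinks with the cap. To the right (-y) stands a 350 mm tall press; the rest nearby is under 110 mm.
- jog (a joint): How far the green button is pressed, in m: 0 up, 0.008 fully down. It springs back by itself. The force grows from about 1 N to about 4 N when fully down, where it meets a firm stop. While it is down the pad of the press is down.
- red (a joint): How far the red button is pressed, in m: 0 up, 0.008 fully down. Same size and shape as the green one, 75 or 150 mm from it in the row. Leave it alone.
- yellow (a joint): How far the yellow button is pressed, in m: 0 up, 0.008 fully down. Same size and shape as the green one, 75 or 150 mm from it in the row. Leave it alone.

How it is judged:
By the outcome, as a careful person would: the job done as asked, in the order asked, and still so for the second after the job is handed in, with the robot touching nothing.
It also fails if it takes over 29 s, if anything falls off the work surface, if the arm or the gripper's body presses on something with over 40 N, if the wrist force passes 120 N, or if a joint passes its speed limit or range.

ROBOT

A 6-joint arm with a two-finger parallel gripper is mounted at the origin on the work surface. World frame = base frame: x ahead of the robot, y to its left, z up, the work surface at z = 0. Lengths are in m, angles in rad, forces in N, time in s.
With the tool pointing down it reaches from about 0.25 to 0.725 m from the base axis. Payload 9.7 kg.
Tool frame: the origin (TCP) lies at the very end of the fingers, on their centre line; the grasp point (between the pads) lies 19 mm behind it; z points along the fingers, y is the line along which they close (so a half turn about z gives the same grasp; the last joint's range is limited). The gripper opens to 85 mm and grips with 20 to 120 N. Pads are 22 mm wide; open, the fingers measure 114 mm over their backs; the gripper's body (76 mm by 85 mm) begins 54 mm behind the grasp point. The pads swing forward as they close: fully open they stand 13 mm farther back than shut.
Start: joints at [-1.12, 0.087, 0.176, 1.66, 0, 1.571], TCP at [0.24, -0.495, 0.207] pointing down, gripper open.
Joint ranges: [-3.13, 3.13], [-0.85, 1.81], [-1.15, 1.24], [-2.2, 2.28], [-1.44, 1.52], [-3.14, 3.14]. Speed limits (rad/s): [2.22, 2.22, 2.57, 3.14, 3.14, 3.14].

INTERFACE

Orientations are given as a 3x3 rotation matrix whose columns are the frame's x, y, z axes.
In Python, from station import observe, get_image, camera_params, finish_job gives the robot as it stands.
- The arm moves only by the tool drive_tool, never from a script. Its argument "series" is a list that holds one entry, the list of rows, each a list of 5 numbers: the shift along the world's x, y, z in m, then the turn about the world's z in degrees, then the gripper's target within -1 to 1 (shut at 1, half-way at 0, fully open at -1). In form: [[[x, y, z, roll, gripper], ...]]. A call has 1 to 5 rows; each row is the pose to reach, as a shift and turn from the pose commanded when the call began; what a row does not reach only later rows make up. A row lasts 1/12 s, in which the tool goes at most 41.7 mm and 7.16 degrees, less where a joint would pass 70% of its speed; a pose out of reach is approached as far as the arm can. A call with a gripper value outside its range is refused whole. The fingers move at their own pace and stop on an object; "grip_force" is the grip in N (left out, the last holds). Time passes only in rows, so rows that repeat a pose let the fingers close. It gives the time, the measured TCP pose, the force, the opening and the grip force at its end, in the units of the state.
- observe(): the state, without advancing time (a new reading comes with each control period).
- get_image(name): name is "side" or "top"; returns (picture, depth): 384x512x3 uint8, blue, green, red; 384x512 float32, m along the optical axis (not along the pixel's ray), 0 where there is no reading.
- camera_params(name): a dict with "fov_y" (degrees; the focal length in pixels is half the picture's height over the tangent of half this angle, whatever the lens; pixels are square), "cx", "cy" (the principal point, pixels), "k1" (the pictures are not rectified: a ray, as slopes to the right and down, at radius r is drawn at 1 + k1 r^2 times it, then the intrinsics apply), "world_to_cam" (4x4, takes a point from world to camera coordinates). Camera axes: x right, y up, looking along -z (the intrinsics and any distortion apply to the point x, -y, -z); pixel columns grow to the right and rows downward; lengths in m; the calibration is good to about 2 mm. A picture is of the moment at which its call begins. camera_params takes no time and is no camera call.
- finish_job(): hands the job in; it is judged then, once.
The state is a dict: "time_s": time; "joint_pos": joint angles; "qvel": joint speeds; "joint_efforts": joint torques, N m; "tool_pos": TCP position; "tool_rot": TCP orientation; "ft_force": force on the tool from outside, world axes, zero at the start; "moment": the same for the moment, N m; "grip_width": opening from 0.0 (shut) to 1.0 (fully open); "grip_force": force on a finger pad.
Only numpy, scipy, OpenCV 4.12 (cv2) and the standard library are available. Lean on these libraries where they do the work, as an engineer would, in place of code of your own. Each camera call takes 0.05 s, during which the arm holds its last target. There are 200 camera calls.

## Working session

There is one attempt and no reset: what is moved stays moved. The work goes in short steps, Python scripts to look and compute and a tool call to move; the robot and the scene stay as the last step left them, time stands still between calls to the robot, and variables do not carry over. Pictures are saved under pics/ and viewed, at most 10 in all, crops included, and the job is handed in when it is done.

Besides the shell and the picture viewer there is one more tool, called after ">>>" in YAML: its name, and indented under it one key for each argument. drive_tool: Moves the arm, as the interface text tells. Its arguments: {"type":"object","properties":{"series":{"type":"array"},"grip_force":{"type":"number"}},"required":["series"]}

```bash
mkdir -p pics; cat > h.py <<'E'
import numpy as np, cv2
from station import *
def pix2w(name,u,v,d):
    p=camera_params(name); f=192/np.tan(np.radians(p["fov_y"]/2))
    K=np.array([[f,0,p["cx"]],[0,f,p["cy"]],[0,0,1.]])
    x,y=cv2.undistortPoints(np.array([[[u,v]]],float),K,np.array([p["k1"],0,0,0.]))[0,0]
    return (np.linalg.inv(np.array(p["world_to_cam"]))@[x*d,-y*d,-d,1])[:3]
E
python3 - <<'E'
from h import *
for n in("top","side"):
    im,d=get_image(n); cv2.imwrite(f"pics/{n}0.png",im); np.save(n+".npy",d)
    print(np.array(camera_params(n)["world_to_cam"]).round(2))
s=observe(); print(s["time_s"],s["tool_pos"],s["tool_rot"],s["ft_force"])
E
```

```text
[[ 0.02 -1.   -0.01  0.16]
 [ 0.98  0.02  0.18 -0.58]
 [-0.17 -0.02  0.98 -0.64]
 [ 0.    0.    0.    1.  ]]
[[-0.89 -0.46  0.01  0.58]
 [ 0.28 -0.51  0.81 -0.15]
 [-0.37  0.72  0.59 -0.63]
 [ 0.    0.    0.    1.  ]]
0.1 [ 0.23952688 -0.49482577  0.20653015] [[ 9.00103962e-01  4.35674863e-01 -5.21709081e-04]
 [ 4.35675175e-01 -9.00103247e-01  1.13413650e-03]
 [ 2.45227276e-05 -1.24813645e-03 -9.99999221e-01]] [-0.24714952  0.2313565  -0.43527717]
```

View pics/top0.png

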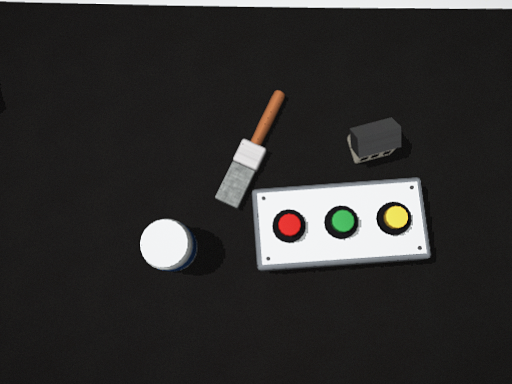

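View pics/side0.png

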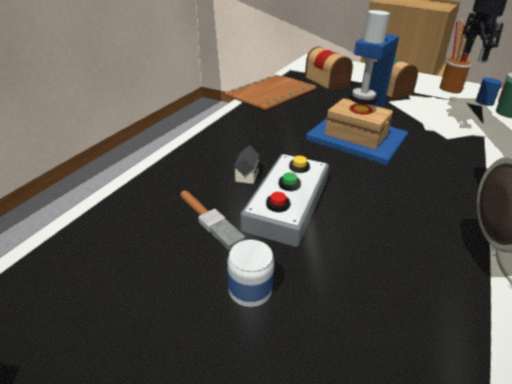

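The top view shows red at (289,225), green at (343,221) and yellow at (397,217). The side view shows the blue press beyond the yellow end of the box, with its pad up.

```bash
python3 - <<'E'
from h import *
d=np.load("top.npy")
for u,v in((289,225),(343,221),(397,217),(375,140)):
    z=np.median(d[v-2:v+3,u-2:u+3]); print(u,v,z,pix2w("top",u,v,z).round(4))
d=np.load("side.npy")
for n,u,v in(("green",289,178),("presstop",377,15),("arm",372,45),("ram",364,95),("box",360,112),("base",312,133),("base",388,157)):
    z=np.median(d[v-1:v+2,u-1:u+2]); print(n,z,pix2w("side",u,v,z).round(4))
E
```

```text
289 225 0.66668284 [0.534  0.1234 0.074 ]
343 221 0.66643333 [0.5414 0.0483 0.0742]
397 217 0.6666362 [ 0.5487 -0.0265  0.074 ]
375 140 0.6998361 [ 0.6637 -0.0015  0.0611]
green 0.74129766 [0.5373 0.0586 0.0724]
presstop 0.8127161 [ 0.4806 -0.2905  0.3445]
arm 0.84321606 [ 0.4781 -0.2799  0.2777]
ram 0.92916155 [ 0.4773 -0.2933  0.1472]
box 0.9546169 [ 0.4787 -0.2898  0.1003]
base 1.021895 [ 0.5954 -0.2594  0.0216]
base 0.9220662 [ 0.376  -0.2319  0.0201]
```

>>> drive_tool:
  series:
    - [[0, 0.04, 0, 0, 1], [0, 0.08, 0, 0, 1], [0, 0.12, 0, 0, 1], [0, 0.16, 0, 0, 1], [0, 0.2, 0, 0, 1]]
  grip_force: 40

```text
time_s: 0.52
tool_pos: [0.2391, -0.2933, 0.2066]
tool_rot: [[0.9, 0.435, -0.0], [0.435, -0.9, 0.001], [-0.0, -0.001, -1.0]]
ft_force: [0.6, 0.5, 1.2]
grip_width: 0.299
grip_force: 0.0
```

>>> drive_tool:
  series:
    - [[0.01, 0.035, 0, 0, 1], [0.02, 0.07, 0, 0, 1], [0.03, 0.105, 0, 0, 1], [0.04, 0.14, 0, 0, 1], [0.05, 0.175, 0, 0, 1]]

```text
time_s: 0.93
tool_pos: [0.2894, -0.1185, 0.2071]
tool_rot: [[0.9, 0.435, 0.0], [0.435, -0.9, -0.0], [0.0, 0.0, -1.0]]
ft_force: [0.9, 0.6, -0.6]
grip_width: -0.005
grip_force: 0.0
```

>>> drive_tool:
  series:
    - [[0.015, 0.035, 0, 0, 1], [0.03, 0.07, 0, 0, 1], [0.05, 0.105, 0, 0, 1], [0.07, 0.14, 0, 0, 1], [0.1, 0.17, 0, 0, 1]]

```text
time_s: 1.35
tool_pos: [0.3887, 0.0521, 0.2076]
tool_rot: [[0.9, 0.437, 0.001], [0.437, -0.9, 0.0], [0.001, 0.0, -1.0]]
ft_force: [0.6, -1.3, 0.5]
grip_width: -0.001
grip_force: 0.0
```

Now go to above the button at z ≈ 0.10, then look.

>>> drive_tool:
  series:
    - [[0.04, 0, 0, 0, 1], [0.08, 0, 0, 0, 1], [0.115, 0, -0.01, 0, 1], [0.14, -0.001, -0.03, 0, 1], [0.152, -0.002, -0.06, 0, 1]]

```text
time_s: 1.77
tool_pos: [0.5446, 0.0477, 0.1471]
tool_rot: [[0.9, 0.436, 0.003], [0.436, -0.9, 0.0], [0.003, 0.001, -1.0]]
ft_force: [0.7, 0.3, 0.1]
grip_width: 0.003
grip_force: 0.0
```

>>> drive_tool:
  series:
    - [[0, 0, -0.025, 0, 1], [0, 0, -0.047, 0, 1], [0, 0, -0.047, 0, 1]]

```text
time_s: 2.02
tool_pos: [0.5387, 0.0471, 0.0948]
tool_rot: [[0.9, 0.436, -0.008], [0.436, -0.9, -0.001], [-0.007, -0.003, -1.0]]
ft_force: [-1.2, 0.2, 0.1]
grip_width: -0.002
grip_force: 0.0
```

```bash
python3 - <<'E'
from h import *
t,_=get_image("top"); s,_=get_image("side")
a=cv2.resize(t[150:280,260:440],None,fx=3,fy=3); b=cv2.resize(s[100:260,210:350],None,fx=2.4375,fy=2.4375)
cv2.imwrite("pics/1.png",a); cv2.imwrite("pics/1s.png",b)
print(observe()["tool_pos"])
E
```

```text
[0.54053691 0.0473569  0.10002717]
```

View pics/1s.png

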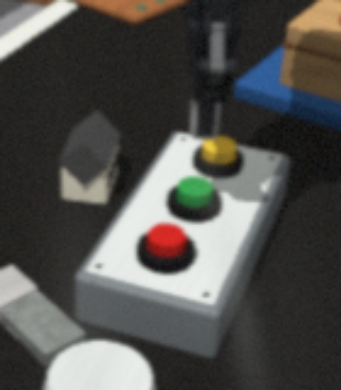

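View pics/1.png

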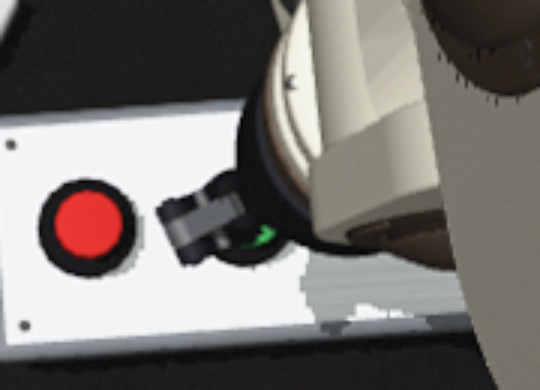

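The side crop shows the fingertips behind green at about crop (205,132), full (294,154). In the top crop the hand covers most of green, around (265,235). I'll check which of the two views is consistent with the TCP.

```bash
python3 - <<'E'
from h import *
def proj(n,P):
    p=camera_params(n); f=192/np.tan(np.radians(p["fov_y"]/2)); c=np.array(p["world_to_cam"])@[*P,1]
    x,y=c[0]/-c[2],-c[1]/-c[2]; s=1+p["k1"]*(x*x+y*y); return np.round([p["cx"]+f*x*s,p["cy"]+f*y*s,-c[2]],3)
o=observe(); print(o["time_s"],o["tool_pos"])
for n in("top","side"):
    print(n,"tcp",proj(n,o["tool_pos"]))
    for nm,P in(("r",(.534,.1234,.074)),("g",(.5414,.0483,.074)),("y",(.5487,-.0265,.074))): print(nm,proj(n,P))
d0=np.load("side.npy")
for nm,u,v in(("r",278,201),("g",289,180),("y",300,161)):
    z=np.median(d0[v-1:v+2,u-1:u+2]);print(nm,z,pix2w("side",u,v,z).round(4))
im,d=get_image("side")
for u,v in((290,150),(298,150),(290,145),(299,130)): print(u,v,d[v,u],pix2w("side",u,v,d[v,u]).round(4))
cv2.imwrite("pics/2.png",cv2.resize(im[60:240,200:380],None,fx=3,fy=3,interpolation=cv2.INTER_CUBIC))
E
```

```text
2.1167 [0.54053691 0.0473569  0.10002717]
top tcp [347.104 219.088   0.641]
r [289.033 225.023   0.667]
g [343.005 220.991   0.667]
y [396.969 217.031   0.667]
side tcp [290.684 163.627   0.734]
r [277.603 194.212   0.692]
g [289.167 174.424   0.749]
y [299.052 157.541   0.806]
r 0.6804429 [0.5261 0.1386 0.0707]
g 0.7373109 [0.535  0.0639 0.0713]
y 0.796781 [ 0.5421 -0.0159  0.0725]
290 150 0.7046302 [0.5405 0.0584 0.1372]
298 150 0.7055995 [0.5268 0.0503 0.137 ]
290 145 0.69992775 [0.5418 0.0573 0.1474]
299 130 0.62303114 [0.5114 0.101  0.2057]
```

View pics/2.png

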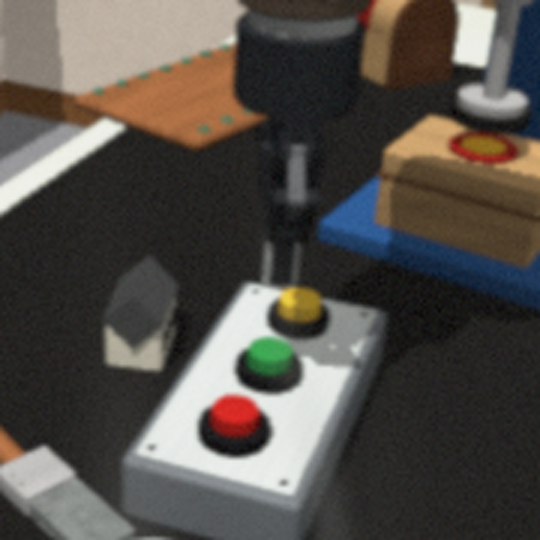

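The side view puts the fingertips at crop (282,285), above and behind green at (269,354). The two cameras disagree by about 10 mm on green. The cap is 32 mm wide and its neighbours are 75 mm away, so I'll aim between the two estimates, at (0.539, 0.053), and descend while watching the force.

>>> drive_tool:
  series:
    - [[-0.001, 0.005, -0.01, 0, 1], [-0.001, 0.005, -0.02, 0, 1], [-0.001, 0.005, -0.023, 0, 1], [-0.001, 0.005, -0.023, 0, 1]]

```text
time_s: 2.5
tool_pos: [0.5395, 0.0525, 0.0762]
tool_rot: [[0.9, 0.436, -0.001], [0.436, -0.9, -0.0], [-0.001, -0.0, -1.0]]
ft_force: [0.2, -0.9, -0.4]
grip_width: 0.001
grip_force: 0.0
```

```bash
python3 - <<'E'
from h import *
o=observe(); print(o["time_s"],o["tool_pos"],o["ft_force"])
im,d=get_image("side")
cv2.imwrite("pics/3.png",cv2.resize(im[110:230,230:350],None,fx=5,fy=5,interpolation=cv2.INTER_CUBIC))
E
```

```text
2.5 [0.53950273 0.05250854 0.07624802] [ 0.20163077 -0.86224355 -0.4328123 ]
```

View pics/3.png

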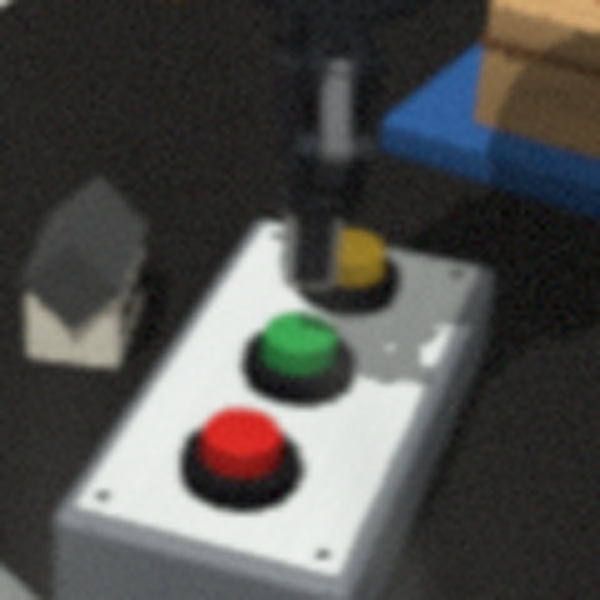

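The fingertip ends at crop (313,283), full (292.6,166.6), and the green cap's top centre is at crop (300,330), full (290,176). So there is still a gap. I'll measure both by depth in the same camera.

```bash
python3 - <<'E'
from h import *
im,d=get_image("side")
for v in range(154,184,2):
    u=292 if v<168 else 290
    print(u,v,im[v,u],d[v,u].round(4),pix2w("side",u,v,d[v,u]).round(4))
t,dt=get_image("top")
print("top")
for u,v in((323,226),(328,225),(333,222),(340,228),(347,229),(350,228)): print(u,v,t[v,u],pix2w("top",u,v,dt[v,u]).round(4))
for n,pts in(("top",((300,300),(100,150))),("side",((150,330),(330,330),(130,240)))):
    D=dt if n=="top" else d
    for u,v in pts: print(n,pix2w(n,u,v,D[v,u]).round(4))
E
```

```text
292 154 [32 31 26] 0.6992 [0.5332 0.0651 0.1336]
292 156 [29 27 28] 0.7047 [0.5337 0.0626 0.1277]
292 158 [32 31 33] 0.7045 [0.5326 0.0648 0.1246]
292 160 [34 35 34] 0.7065 [0.5321 0.0651 0.1204]
292 162 [40 37 40] 0.7102 [0.532  0.0642 0.1153]
292 164 [36 37 34] 0.7125 [0.5316 0.0644 0.1109]
292 166 [67 69 67] 0.7233 [0.5336 0.0576 0.102 ]
290 168 [87 87 84] 0.8074 [ 0.5606 -0.0062  0.0539]
290 170 [187 191 185] 0.8094 [ 0.5599 -0.0055  0.0492]
290 172 [147 169 142] 0.7583 [0.5439 0.0377 0.0733]
290 174 [ 73 134  54] 0.7526 [0.5411 0.0444 0.0729]
290 176 [ 84 161  63] 0.7458 [0.5379 0.052  0.0733]
290 178 [ 86 171  63] 0.7415 [0.5356 0.0575 0.0723]
290 180 [ 72 144  53] 0.7348 [0.5325 0.0649 0.0727]
290 182 [ 61 114  47] 0.7363 [0.5318 0.0658 0.0686]
top
323 226 [104 102 100] [0.5176 0.0932 0.2026]
328 225 [85 83 82] [0.5184 0.0881 0.2063]
333 222 [59 58 57] [0.5201 0.0847 0.2199]
340 228 [44 80 34] [0.5215 0.0664 0.156 ]
347 229 [17 18 18] [0.5101 0.0736 0.242 ]
350 228 [17 16 16] [0.5094 0.0734 0.2571]
top [0.43   0.1013 0.0019]
top [0.6567 0.4217 0.0023]
side [5.977e-01 4.379e-01 4.000e-04]
side [0.3581 0.3099 0.0015]
side [0.7571 0.3061 0.004 ]
```

Horizontally the tip is centred on the cap: the cap runs from about y 0.038 to 0.065 and the finger centre is near 0.052. The visible finger end is about 25 mm higher than the reported TCP, so I'll go down until I feel contact.

>>> drive_tool:
  series:
    - [[0, 0, -0.003, 0, 1], [0, 0, -0.006, 0, 1], [0, 0, -0.006, 0, 1]]

```text
time_s: 2.9
tool_pos: [0.5399, 0.0524, 0.0706]
tool_rot: [[0.9, 0.436, -0.001], [0.436, -0.9, -0.0], [-0.001, -0.0, -1.0]]
ft_force: [-0.2, 0.3, -0.5]
grip_width: -0.001
grip_force: 0.0
```

>>> drive_tool:
  series:
    - [[0, 0, -0.004, 0, 1], [0, 0, -0.008, 0, 1], [0, 0, -0.01, 0, 1], [0, 0, -0.01, 0, 1]]

```text
time_s: 3.23
tool_pos: [0.5397, 0.0523, 0.0604]
tool_rot: [[0.9, 0.436, -0.001], [0.436, -0.9, -0.0], [-0.001, -0.0, -1.0]]
ft_force: [0.8, 0.4, -0.4]
grip_width: 0.001
grip_force: 0.0
```

>>> drive_tool:
  series:
    - [[0, 0, -0.004, 0, 1], [0, 0, -0.007, 0, 1], [0, 0, -0.008, 0, 1], [0, 0, -0.008, 0, 1]]

```text
time_s: 3.57
tool_pos: [0.5398, 0.0524, 0.0527]
tool_rot: [[0.9, 0.436, -0.001], [0.436, -0.9, -0.0], [-0.001, -0.0, -1.0]]
ft_force: [-0.9, -0.3, -0.1]
grip_width: 0.002
grip_force: 0.0
```

>>> drive_tool:
  series:
    - [[0, 0, -0.002, 0, 1], [0, 0, -0.004, 0, 1], [0, 0, -0.004, 0, 1], [0, 0, -0.004, 0, 1]]

```text
time_s: 3.9
tool_pos: [0.5402, 0.0524, 0.0493]
tool_rot: [[0.9, 0.436, 0.0], [0.436, -0.9, 0.0], [0.0, 0.0, -1.0]]
ft_force: [0.8, 0.5, 1.5]
grip_width: 0.001
grip_force: 0.6
```

```bash
python3 - <<'E'
from h import *
im,d=get_image("side"); o=observe(); print(o["time_s"],o["tool_pos"],o["ft_force"])
cv2.imwrite("pics/4.png",cv2.resize(im[60:210,250:420],None,fx=4,fy=4,interpolation=cv2.INTER_CUBIC)[:600])
for v in range(156,184,2): print(v,pix2w("side",291,v,d[v,291]).round(4))
E
```

```text
3.95 [0.54016747 0.0524278  0.04936454] [-0.61028895 -0.01323396  1.35214959]
156 [0.5182 0.1112 0.1569]
158 [0.5206 0.1036 0.1481]
160 [0.5218 0.0993 0.1413]
162 [0.5275 0.0826 0.1264]
164 [0.527  0.0829 0.1222]
166 [0.5331 0.0648 0.1061]
168 [0.5327 0.0649 0.1015]
170 [0.5319 0.0662 0.0978]
172 [0.5318 0.0654 0.0926]
174 [0.5327 0.0616 0.0854]
176 [0.5316 0.0637 0.0821]
178 [0.5328 0.0593 0.0743]
180 [0.5312 0.0625 0.0718]
182 [0.5307 0.0628 0.0671]
```

View pics/4.png

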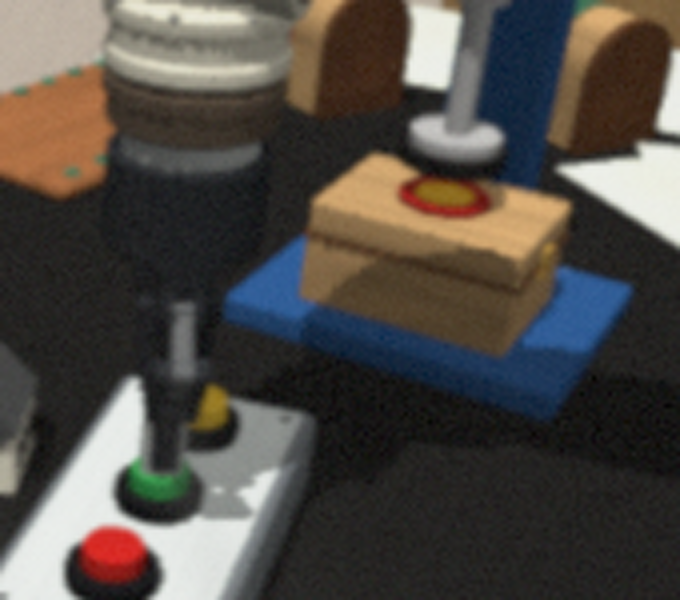

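The tip rests on the centre of the green cap at crop (160,470), with force starting at 1.4 N, and the press pad is still up. Now I'll press down.

>>> drive_tool:
  series:
    - [[0, 0, -0.003, 0, 1], [0, 0, -0.006, 0, 1], [0, 0, -0.008, 0, 1], [0, 0, -0.008, 0, 1]]

```text
time_s: 4.28
tool_pos: [0.5403, 0.0525, 0.0419]
tool_rot: [[0.9, 0.436, 0.001], [0.436, -0.9, 0.0], [0.001, 0.0, -1.0]]
ft_force: [-0.1, 0.5, 6.5]
grip_width: -0.003
grip_force: 3.2
```

>>> drive_tool:
  series:
    - [[0, 0, -0.001, 0, 1], [0, 0, -0.002, 0, 1], [0, 0, -0.002, 0, 1]]

```text
time_s: 4.53
tool_pos: [0.5405, 0.0525, 0.0416]
tool_rot: [[0.9, 0.436, 0.002], [0.436, -0.9, 0.0], [0.002, 0.001, -1.0]]
ft_force: [-7.4, -0.2, 20.6]
grip_width: -0.004
grip_force: 10.3
```

It is firmly on the stop at 20 N. I'll hold.

>>> drive_tool:
  series:
    - [[0, 0, 0.0005, 0, 1], [0, 0, 0.0005, 0, 1], [0, 0, 0.0005, 0, 1], [0, 0, 0.0005, 0, 1], [0, 0, 0.0005, 0, 1]]

```text
time_s: 4.95
tool_pos: [0.5405, 0.0525, 0.0417]
tool_rot: [[0.9, 0.436, 0.002], [0.436, -0.9, 0.0], [0.002, 0.001, -1.0]]
ft_force: [-5.3, -1.1, 17.6]
grip_width: -0.002
grip_force: 9.0
```

```bash
python3 - <<'E'
from h import *
im,d=get_image("side"); o=observe(); print(o["time_s"],o["tool_pos"],o["ft_force"])
cv2.imwrite("pics/5.png",cv2.resize(im[60:210,250:420],None,fx=4,fy=4,interpolation=cv2.INTER_CUBIC)[:600])
E
```

```text
5.0 [0.54048293 0.05246442 0.04167319] [-6.09107092  0.46755127 18.67212289]
```

View pics/5.png

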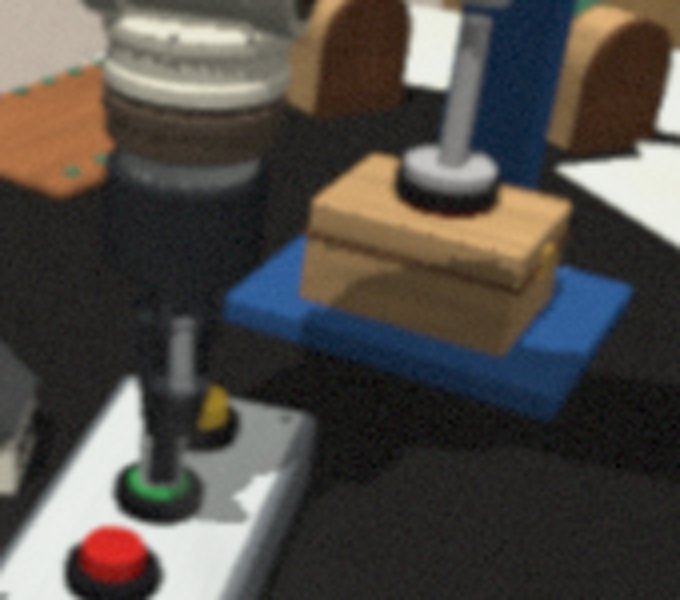

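>>> drive_tool:
  series:
    - [[0, 0, 0, 0, 1], [0, 0, 0, 0, 1], [0, 0, 0, 0, 1], [0, 0, 0, 0, 1], [0, 0, 0, 0, 1]]

```text
time_s: 5.42
tool_pos: [0.5405, 0.0524, 0.0417]
tool_rot: [[0.9, 0.436, 0.002], [0.436, -0.9, 0.0], [0.002, 0.001, -1.0]]
ft_force: [-5.9, -0.8, 17.9]
grip_width: -0.001
grip_force: 9.0
```

>>> drive_tool:
  series:
    - [[0, 0, 0, 0, 1], [0, 0, 0, 0, 1], [0, 0, 0, 0, 1], [0, 0, 0, 0, 1], [0, 0, 0, 0, 1]]

```text
time_s: 5.83
tool_pos: [0.5405, 0.0525, 0.0417]
tool_rot: [[0.9, 0.436, 0.002], [0.436, -0.9, 0.0], [0.002, 0.001, -1.0]]
ft_force: [-5.5, -0.3, 19.1]
grip_width: 0.002
grip_force: 9.0
```

>>> drive_tool:
  series:
    - [[0, 0, 0, 0, 1], [0, 0, 0, 0, 1], [0, 0, 0, 0, 1], [0, 0, 0, 0, 1], [0, 0, 0, 0, 1]]

```text
time_s: 6.25
tool_pos: [0.5405, 0.0525, 0.0417]
tool_rot: [[0.9, 0.436, 0.002], [0.436, -0.9, 0.0], [0.002, 0.001, -1.0]]
ft_force: [-6.7, -0.9, 18.2]
grip_width: 0.0
grip_force: 9.0
```

>>> drive_tool:
  series:
    - [[0, 0, 0, 0, 1], [0, 0, 0, 0, 1], [0, 0, 0, 0, 1], [0, 0, 0, 0, 1], [0, 0, 0, 0, 1]]

```text
time_s: 6.67
tool_pos: [0.5405, 0.0525, 0.0417]
tool_rot: [[0.9, 0.436, 0.002], [0.436, -0.9, 0.0], [0.002, 0.001, -1.0]]
ft_force: [-6.6, -0.9, 17.7]
grip_width: -0.0
grip_force: 9.0
```

>>> drive_tool:
  series:
    - [[0, 0, 0, 0, 1], [0, 0, 0, 0, 1], [0, 0, 0, 0, 1], [0, 0, 0, 0, 1], [0, 0, 0, 0, 1]]

```text
time_s: 7.08
tool_pos: [0.5405, 0.0525, 0.0417]
tool_rot: [[0.9, 0.436, 0.002], [0.436, -0.9, 0.0], [0.002, 0.001, -1.0]]
ft_force: [-6.0, -1.2, 18.4]
grip_width: -0.001
grip_force: 9.0
```

>>> drive_tool:
  series:
    - [[0, 0, 0, 0, 1], [0, 0, 0, 0, 1], [0, 0, 0, 0, 1], [0, 0, 0, 0, 1], [0, 0, 0, 0, 1]]

```text
time_s: 7.5
tool_pos: [0.5405, 0.0525, 0.0417]
tool_rot: [[0.9, 0.436, 0.002], [0.436, -0.9, 0.0], [0.002, 0.001, -1.0]]
ft_force: [-6.6, -0.8, 17.6]
grip_width: 0.006
grip_force: 9.0
```

>>> drive_tool:
  series:
    - [[0, 0, 0, 0, 1], [0, 0, 0, 0, 1], [0, 0, 0, 0, 1], [0, 0, 0, 0, 1], [0, 0, 0, 0, 1]]

```text
time_s: 7.92
tool_pos: [0.5405, 0.0525, 0.0417]
tool_rot: [[0.9, 0.436, 0.002], [0.436, -0.9, 0.0], [0.002, 0.001, -1.0]]
ft_force: [-6.1, -0.8, 18.8]
grip_width: 0.0
grip_force: 9.0
```

>>> drive_tool:
  series:
    - [[0, 0, 0, 0, 1], [0, 0, 0, 0, 1], [0, 0, 0, 0, 1], [0, 0, 0, 0, 1], [0, 0, 0, 0, 1]]

```text
time_s: 8.33
tool_pos: [0.5405, 0.0525, 0.0417]
tool_rot: [[0.9, 0.436, 0.002], [0.436, -0.9, 0.0], [0.002, 0.001, -1.0]]
ft_force: [-5.8, -0.4, 18.6]
grip_width: 0.001
grip_force: 9.0
```

The picture shows the press pad down on the badge at crop (447,185) and the green cap sunk into its collar. It has been down since about 4.4 s and it is now 8.33 s, so I'll hold a little longer and then lift.

>>> drive_tool:
  series:
    - [[0, 0, 0, 0, 1], [0, 0, 0, 0, 1], [0, 0, 0, 0, 1], [0, 0, 0, 0, 1], [0, 0, 0, 0, 1]]

```text
time_s: 8.75
tool_pos: [0.5405, 0.0525, 0.0417]
tool_rot: [[0.9, 0.436, 0.002], [0.436, -0.9, 0.0], [0.002, 0.001, -1.0]]
ft_force: [-6.4, -0.6, 18.5]
grip_width: 0.002
grip_force: 9.0
```

>>> drive_tool:
  series:
    - [[0, 0, 0.008, 0, 1], [0, 0, 0.02, 0, 1], [0, 0, 0.045, 0, 1], [0, 0, 0.075, 0, 1], [0, 0, 0.105, 0, 1]]

```text
time_s: 9.17
tool_pos: [0.5394, 0.0523, 0.1456]
tool_rot: [[0.9, 0.436, -0.002], [0.436, -0.9, -0.0], [-0.002, -0.001, -1.0]]
ft_force: [0.4, 0.0, -0.0]
grip_width: 0.002
grip_force: 0.0
```

>>> drive_tool:
  series:
    - [[0, 0, 0.03, 0, 1], [0, 0, 0.05, 0, 1], [0, 0, 0.055, 0, 1], [0, 0, 0.055, 0, 1], [0, 0, 0.055, 0, 1]]

```text
time_s: 9.58
tool_pos: [0.54, 0.0524, 0.1988]
tool_rot: [[0.9, 0.436, -0.001], [0.436, -0.9, -0.0], [-0.001, -0.0, -1.0]]
ft_force: [-1.2, -0.3, -1.4]
grip_width: 0.001
grip_force: 0.0
```

```bash
python3 - <<'E'
from h import *
im,d=get_image("side"); o=observe(); print(o["time_s"],o["tool_pos"],o["ft_force"],o["qvel"])
cv2.imwrite("pics/6.png",cv2.resize(im[60:210,250:420],None,fx=4,fy=4,interpolation=cv2.INTER_CUBIC)[:600])
E
```

```text
9.6333 [0.53963228 0.05237207 0.19817848] [ 0.40769922 -0.06368864 -0.42844039] [ 6.51223484e-05  5.41358993e-03 -1.13575203e-02  1.45707192e-03
 -5.75359369e-04 -6.72827356e-04]
```

View pics/6.png

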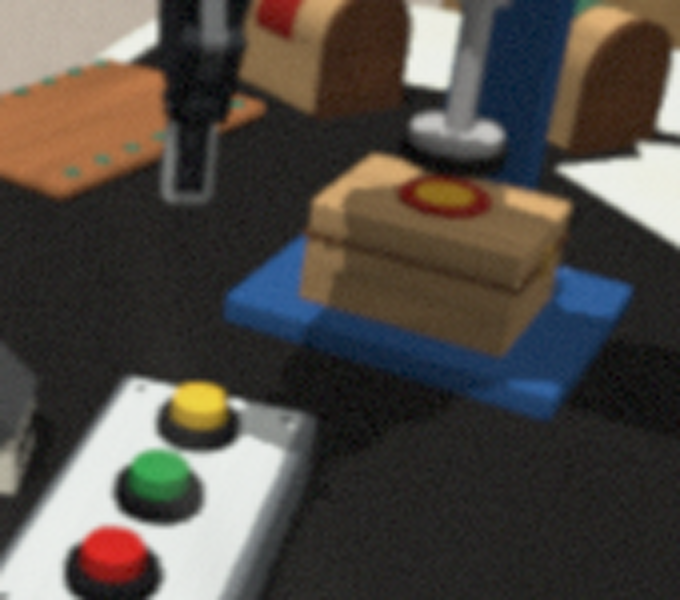

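The green cap is up again at crop (159,470), the pad has lifted off the badge at (457,140), and the gripper is clear.

```bash
python3 -c "
from station import *
print(finish_job())"
```

```text
the job is handed in; nothing more can be done
None
```

The green button was held fully down for about 4.3 s and the press clamped the badge; I then released it, moved the gripper clear without pressing red or yellow, and handed the job in at about 9.6 s.

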